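Swing the hob isolator to off and line up its padlock holes

TASK

Isolate the hob so that I can padlock it: swing the red handle on the sloping power unit clockwise to off, press it on against its spring to the end of its swing and, holding it there, draw the steel lock tongue at its end, by the thumb tab, fully out into the hasp so that the padlock holes line up. Then let go and leave it locked out; keep off the glass shelf above it, and leave the jars and the bowl where they stand.

Things in the scene. Friction and masses are not known exactly. Their poses are not given: they have to be found in the camera images.
- pivot (a point): Where the handle's axis meets the power unit's sloping face, 100 mm above the counter. Its axes: x up the slope (away from the robot), y level, to the left seen from the robot, z square out of the face, 28 degrees from vertical, leaning towards the robot. Heights given below are along this z from the face, radii from this axis. A yellow disc (radius 43 mm) around it rises 4 mm.
- handle (a joint): Red handle, rad: at q it points along cos(q) x - sin(q) y of point pivot; 0 = on, up the slope; grows clockwise. An over-centre spring resists (0.43 Nm) to 0.73, then throws it to the off click, 1.45 (1.40 to 1.49). It can be pressed on against the spring (0.35 Nm) to the end stop, 1.58, where tongue and hasp are in line (1.555 to 1.581); let go, it springs back unless the tongue is in the hasp.
- tongue (a joint): How far the steel lock tongue is drawn out of the handle's end, m: 0 = in, 0.018 = fully out (end stop, holes in line). It slides along the handle with 1.5 N of friction and stays where it is left. Drawn out of line with the hasp, it strikes a hasp cheek; drawn early, it bars the handle's way.
- handle_grip (a point): Centre of the handle's grip bar, at radius 47 mm, height 24 mm; x axis out along the handle. Bar: 18 mm wide, up to radius 72 mm, height 12 to 36 mm. The round hub has radius 21 mm and is 34 mm high.
- tab_grip (a point): In the tongue's dark steel thumb tab, 14 x 14 mm, height 12 to 48 mm: point at radius 84 mm with the tongue in (102 mm fully out), height 34 mm. The tab moves with the tongue and the handle; x axis out along the handle.
- tongue_hole (a point): Centre of the 8 mm padlock hole in the tongue's nose, at radius 102 mm with the tongue in, 120 mm fully out, height 10 mm. The nose is 16 mm wide, round ended (radius 8 mm), 4 mm thick.
- hasp_hole (a point): Centre of the fixed hasp's padlock hole, level with the tongue, height 10 mm: at radius 120 mm in the direction -y of point pivot. The hasp, right of the handle, is a dark steel bridge 32 x 20 mm, top at height 17 mm, whose channel, 20 mm wide, takes the tongue from radius 113 mm outwards.
- unit: Fixed aluminium wedge, the worktop power unit; origin on the counter right below point pivot, x away from the robot, y left, z up. 330 mm wide (y), x -90 to 100 mm. The face slopes 28 degrees: 52 mm high at the front edge, 153 mm at the back. Two white socket plates left of the handle (y 62 to 148 mm) rise 5 mm from the face.
- shelf: Fixed clear glass shelf on two steel posts over the back of the unit; origin and axes as body unit. Glass: x 50 to 200, y -220 to 220, z 250 to 260 mm; posts of radius 9 mm at x 140, y +-195 mm. The handle's end in the on position lies under its front edge: come in leaning back towards the robot, square to the sloping face. A padlock lies on it.
- susan: Wooden lazy susan to the left of the unit, turntable of radius 122 mm, top 25 mm above the counter; origin on the counter at its axis. It turns freely and carries the three jars.
- jar_a_mid (a point): Middle of an amber glass shaker jar, 52 mm in diameter, 105 mm tall, standing on the lazy susan. Leave alone.
- jar_b_mid (a point): Another such jar. Leave alone.
- jar_c_mid (a point): Another such jar. Leave alone.
- bowl: Small teal ceramic bowl to the right of the unit, 110 mm across, 50 mm high; origin at the centre of its underside. Leave alone.

How it is judged:
By the outcome, as a careful person would: the job done as asked, in the order asked, and still so for the second after the job is handed in, with the robot touching nothing.
It also fails if it takes over 51 s, if anything falls off the work surface, if the arm or the gripper's body presses on something with over 40 N, if the wrist force passes 120 N, or if a joint passes its speed limit or range.

ROBOT

A 6-joint arm with a two-finger parallel gripper is mounted at the origin on the work surface. World frame = base frame: x ahead of the robot, y to its left, z up, the work surface at z = 0. Lengths are in m, angles in rad, forces in N, time in s.
With the tool pointing down it reaches from about 0.35 to 0.975 m from the base axis. Payload 4.9 kg.
Tool frame: the origin (TCP) lies at the very end of the fingers, on their centre line; the grasp point (between the pads) lies 19 mm behind it; z points along the fingers, y is the direction in which the jaws open and shut (so a half turn about z gives the same grasp; the last joint's range is limited). The gripper opens to 85 mm and grips with 20 to 120 N. Pads are 22 mm wide; open, the fingers measure 114 mm over their backs; the gripper's body (76 mm by 85 mm) begins 54 mm behind the grasp point. The pads swing forward as they close: fully open they stand 13 mm farther back than shut.
Start: joints at [-1.447, 0.053, 1.613, -0, 1.476, -0.119], TCP at [0.15, -0.607, 0.231] pointing down, gripper open.
Joint ranges: [-3.01, 3.01], [-1.01, 2.22], [0.06, 2.58], [-1.02, 4.17], [0.09, 2.62], [-3.14, 3.14]. Speed limits (rad/s): [2.57, 2.57, 3.14, 3.14, 3.14, 3.14].

INTERFACE

Orientations are given as a 3x3 rotation matrix whose columns are the frame's x, y, z axes.
In Python, from plant import arm gives the robot as it stands.
- The arm moves only by the tool play_rows, never from a script. Its argument "commands" is a list of rows, each a list of 7 numbers: the shift along the tool's x, y, z in cm, then the turn, a rotation vector about the tool's x, y, z in rad, then the finger opening in cm, from 0 to 8.54. A call has exactly 8 rows; each row shifts and turns the commanded pose from where the row before left it, along the tool's axes as they then stand; what a row does not reach is not made up. A row lasts 1/12 s, in which the tool goes at most 41.7 mm and 7.16 degrees, less where a joint would pass 70% of its speed; a pose out of reach is approached as far as the arm can. A call is refused whole if a number of a shift passes 4.17 or a number of a turn 0.125, either way. A call with a gripper value outside its range is refused whole. The fingers move at their own pace and stop on an object; "newtons" is the grip in N (left out, the last holds). Time passes only in rows, so rows that do not move let the fingers close, or fill a call up. It gives the time, the measured TCP pose, the force and the opening at its end, in the units of the state.
- arm.sense(): the state, without advancing time (a new reading comes with each control period).
- arm.get_image(name): name is "scene" or "top" or "wrist"; returns (picture, depth): 480x640x3 uint8, red, green, blue; 480x640 float32, m along the optical axis (not along the pixel's ray), 0 where there is no reading.
- arm.calibration(name): a dict with "intrinsics" (3x3 intrinsics, pixels), "world_from_camera" (4x4, takes a point from camera to world coordinates). Camera axes: x right, y down, z forward; pixel columns grow to the right and rows downward; lengths in m; the calibration is good to about 2 mm. A picture is of the moment at which its call begins: read the wrist's pose just before it. calibration takes no time and is no camera call; for the wrist camera it gives the pose at the moment of the call.
- arm.hand_in(): hands the job in, once; it reports no verdict.
Trained networks look in the newest picture that a camera, given by its name, has taken for a name from the list of things; names that differ only in an ending like _2 or _b are one class to them, and where a whole thing is asked for, a point or a joint stands for the part that bears it (a point fixed in the world has none). Each returns a list of dicts, best first, with "score" (0 to 1); they miss things now and then, are a little off and sometimes report something else, mostly with a low value. They report only what shows in the picture. A call takes as long as a camera call.
- arm.spot_in(thing, camera): "at" ([x, y, z] in m, in the coordinates of the camera as it stood for that picture, good to about 4 mm: the middle of the surface that is visible of it).
- arm.masks_of(thing, camera): "pixels" (480x640 bool, what is visible of it).
The state is a dict: "time": time; "joint_positions": joint angles; "qd": joint speeds; "tau": joint torques, N m; "tcp_pos": TCP position; "tool_rot": TCP orientation; "ft_force": force on the tool from outside, world axes, zero at the start; "moment": the same for the moment, N m; "grip_width": opening from 0.0 (shut) to 1.0 (fully open).
Only numpy, scipy, OpenCV 4.12 (cv2) and the standard library are available. Lean on these libraries where they do the work, as an engineer would, in place of code of your own. Each camera call takes 0.05 s, during which the arm holds its last target. There are 200 camera calls.

## Working session

There is one attempt and no reset: what is moved stays moved. The work goes in short steps, Python scripts to look and compute and a tool call to move; the robot and the scene stay as the last step left them, time stands still between calls to the robot, and variables do not carry over. Pictures are saved under pics/ and viewed, about 8 in all and at most 12, crops included, and the job is handed in when it is done.

Besides the shell and the picture viewer there is one more tool, called after "Emit:" in YAML: its name, and indented under it one key for each argument. play_rows: Moves the arm, as the interface text tells. Its arguments: {"type":"object","properties":{"commands":{"type":"array","items":{"type":"array","items":{"type":"number"}}},"newtons":{"type":"number"}},"required":["commands"]}

```bash
ls; mkdir -p pics
cat > h.py <<'E'
import numpy as np, cv2
from plant import arm
def snap(cam,fn=None):
    c=arm.calibration(cam); im,d=arm.get_image(cam)
    if fn: cv2.imwrite('pics/'+fn,im[:,:,::-1])
    return im,d,np.array(c['intrinsics']),np.array(c['world_from_camera'])
def w(T,p): return T[:3,:3]@np.array(p)+T[:3,3]
def pts(d,K,T,m):
    v,u=np.nonzero(m&(d>0)); z=d[v,u]
    P=np.stack([(u-K[0,2])*z/K[0,0],(v-K[1,2])*z/K[1,1],z],1)
    return P@T[:3,:3].T+T[:3,3]
E
python3 - <<'E'
from h import *
print(arm.sense())
a=[]
for cam in ['scene','top']:
    im,d,K,T=snap(cam); a.append(im)
    cv2.imwrite(f'pics/{cam}0.png',im[:,:,::-1])
    np.savez(f'{cam}0.npz',im=im,d=d,K=K,T=T)
    print(cam,T[:3,3].round(3))
    for t in ['handle','tongue','handle_grip','tab_grip','hasp_hole','pivot','unit','shelf','susan','bowl','jar_a_mid']:
        print(t,[(w(T,r['at']).round(3).tolist(),round(r['score'],2)) for r in arm.spot_in(t,cam)][:3])
E
```

```text
pics
{'time': 0.0, 'joint_positions': array([-1.44699403e+00,  5.33473467e-02,  1.61428927e+00, -3.19345567e-06,
        1.47595363e+00, -1.19037205e-01]), 'qd': array([-7.60819869e-04,  2.90770203e-04,  5.44115640e-05,  1.23670722e-03,
        2.08272141e-03, -5.75456105e-04]), 'tau': array([-1.03990922e-03, -3.93674505e+01, -3.70182145e+01, -2.02538636e-04,
        7.09277650e-03, -3.93744642e-06]), 'tcp_pos': array([ 0.15018869, -0.60605983,  0.23007172]), 'tool_rot': array([[ 9.70659059e-01,  2.40459827e-01, -2.49830506e-04],
       [ 2.40459843e-01, -9.70657064e-01,  1.98191461e-03],
       [ 2.34071098e-04, -1.98383757e-03, -9.99998005e-01]]), 'ft_force': array([ 0.39249834, -0.27929461,  0.17865166]), 'moment': array([ 0.03171436, -0.01019724,  0.02387537]), 'grip_width': 0.9991355718979602}
scene [0.458 0.613 1.058]
handle [([0.587, -0.004, 0.139], 0.98)]
tongue [([0.634, -0.004, 0.171], 0.41)]
handle_grip [([0.59, -0.004, 0.138], 0.56)]
tab_grip [([0.634, -0.003, 0.171], 0.51)]
hasp_hole [([0.574, 0.069, 0.109], 0.91), ([0.697, 0.045, 0.259], 0.52), ([0.636, -0.286, 0.03], 0.44)]
pivot [([0.572, 0.068, 0.114], 0.76)]
unit [([0.566, 0.038, 0.088], 0.59)]
shelf [([0.699, 0.041, 0.26], 0.71), ([0.63, -0.29, 0.027], 0.65)]
susan [([0.528, 0.375, 0.025], 0.84)]
bowl [([0.631, -0.289, 0.03], 0.72)]
jar_a_mid [([0.469, 0.381, 0.132], 0.91)]
top [0.37  0.097 1.257]
handle [([0.584, -0.014, 0.137], 0.56)]
tongue [([0.562, 0.304, 0.127], 0.18)]
handle_grip [([0.581, -0.013, 0.139], 0.69), ([0.574, 0.067, 0.112], 0.22)]
tab_grip [([0.572, -0.004, 0.1], 0.55)]
hasp_hole [([0.576, 0.067, 0.11], 0.59)]
pivot [([0.577, 0.071, 0.114], 0.87)]
unit [([0.569, -0.005, 0.097], 0.84)]
shelf [([0.704, -0.004, 0.26], 0.81)]
susan [([0.529, 0.358, 0.023], 0.84), ([0.576, 0.065, 0.113], 0.61)]
bowl [([0.641, -0.272, 0.026], 0.77), ([0.58, 0.41, 0.127], 0.71), ([0.577, 0.068, 0.112], 0.37)]
jar_a_mid [([0.464, 0.359, 0.131], 0.82)]
```

View pics/scene0.png

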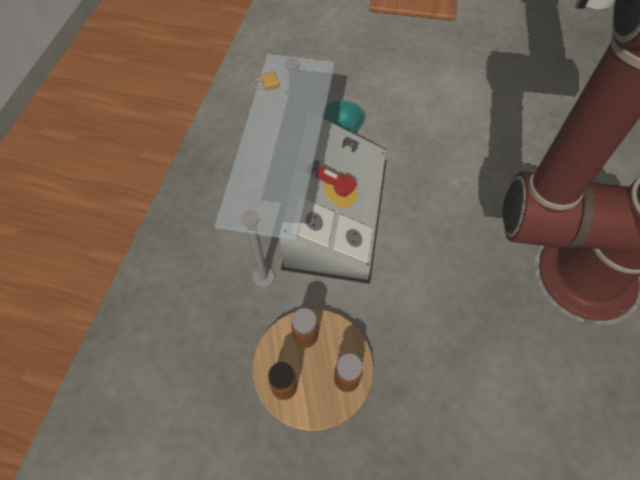

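View pics/top0.png

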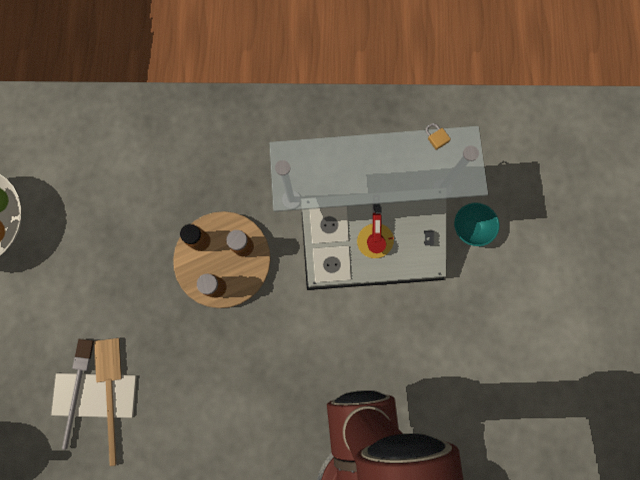

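The scene view shows the handle at (340,183) pointing up the slope and the hasp at (350,145). In the top view the hub is at (376,243), the tab at (377,210) and the hasp at (430,238). The unit is yawed slightly. Next I'll measure the face plane, the disc and the hasp.

```bash
cat > m.py <<'E'
from h import *
A=[]
for cam in ['scene','top']:
    f=np.load(cam+'0.npz'); im,d,K,T=f['im'],f['d'],f['K'],f['T']
    hsv=cv2.cvtColor(im,cv2.COLOR_RGB2HSV); P=pts(d,K,T,d>-1); v,u=np.nonzero(d>0); c=hsv[v,u].astype(int)
    box=(np.abs(P[:,0]-.57)<.11)&(np.abs(P[:,1]+.01)<.2)&(P[:,2]>.03)&(P[:,2]<.22)
    al=box&(c[:,1]<40)&(c[:,2]>90)&(P[:,1]<-.05)&(P[:,2]<.16)
    Q=P[al]
    for _ in range(6):
        m=Q.mean(0); n=np.linalg.svd(Q-m,full_matrices=False)[2][2]; n*=np.sign(n[2]); r=(Q-m)@n; Q=Q[abs(r)<max(.003,1.5*r.std())]
    print(cam,'plane n',n.round(4),'tilt',np.degrees(np.arccos(n[2])),'yaw',np.degrees(np.arctan2(-n[1],-n[0])),len(Q),r.std())
    ye=box&(c[:,0]>18)&(c[:,0]<32)&(c[:,1]>150)&(c[:,2]>90)
    h=(P-m)@n
    x=np.array([0,0,1])-n*n[2]; x/=np.linalg.norm(x); y=np.cross(n,x)
    Y=P[ye]; E=np.stack([(Y-m)@x,(Y-m)@y],1)
    # outer circle radius 43: smallest enclosing
    hull=cv2.convexHull(E.astype(np.float32))[:,0]
    from scipy.optimize import least_squares
    s=least_squares(lambda p:np.hypot(*(hull-p).T)-.042,E.mean(0),loss='soft_l1',f_scale=.001)
    piv=m+x*s.x[0]+y*s.x[1]
    print(' disc h',np.median(h[ye]),'piv',piv.round(4),len(Y),'res',abs(s.fun).mean())
    L=lambda Q:np.stack([(Q-piv)@x,(Q-piv)@y,(Q-piv)@n],1)
    red=box&((c[:,0]<6)|(c[:,0]>174))&(c[:,1]>150)&(c[:,2]>70)
    R=L(P[red]); print(' red',R.min(0).round(3),R.max(0).round(3),np.median(R,0).round(3))
    hub=R[(R[:,2]>.03)&(abs(R[:,2]-.035)<.004)]; print(' top red',hub.min(0).round(3),hub.max(0).round(3),len(hub))
    dk=box&(c[:,2]<75); D=L(P[dk])
    hs=D[(abs(D[:,0])<.03)&(abs(D[:,1]+.125)<.03)&(D[:,2]>.003)&(D[:,2]<.03)]
    if len(hs): print(' hasp',hs.min(0).round(3),hs.max(0).round(3),hs.mean(0).round(3),len(hs))
    tb=D[(abs(D[:,1])<.03)&(D[:,0]>.06)&(D[:,2]>.03)&(D[:,2]<.06)]
    if len(tb): print(' tab',tb.min(0).round(3),tb.max(0).round(3),tb.mean(0).round(3),len(tb))
    sh=(P[:,2]>.24)&(P[:,2]<.275)&(P[:,0]>.58)&(P[:,0]<.85)&(abs(P[:,1])<.3); S=P[sh]
    r=cv2.minAreaRect(S[:,:2].astype(np.float32)); print(' shelf',r,np.median(S[:,2]))
E
python3 m.py
```

```text
scene plane n [-0.4684 -0.0439  0.8824] tilt 28.06435206709461 yaw 5.35966902827347 2466 0.0013899531590851003
 disc h 0.003827185627847148 piv [ 0.5797 -0.0125  0.1012] 321 res 0.001842956909880788
 red [-0.021 -0.036  0.005] [0.069 0.023 0.039] [0.01  0.007 0.033]
 top red [-0.02  -0.017  0.031] [0.069 0.023 0.038] 274
 hasp [-0.014 -0.128  0.011] [ 0.016 -0.111  0.02 ] [ 0.003 -0.119  0.016] 24
 tab [ 0.077 -0.011  0.031] [0.09  0.005 0.052] [ 0.083 -0.     0.045] 52
 shelf ((0.7064228653907776, -0.00023566186428070068), (0.15861082077026367, 0.44486361742019653), 5.462711811065674) 0.2601860146257516
top plane n [-0.4689 -0.0477  0.882 ] tilt 28.117156665556596 yaw 5.810545873662986 2500 0.0014891283661365646
 disc h 0.0037284880994706794 piv [ 0.578  -0.0113  0.0995] 515 res 0.0008012101349563967
 red [-0.019 -0.038  0.004] [0.072 0.019 0.042] [0.01  0.001 0.034]
 top red [-0.019 -0.02   0.031] [0.071 0.019 0.039] 295
 hasp [-0.016 -0.134  0.005] [ 0.017 -0.114  0.02 ] [ 0.001 -0.124  0.016] 115
 tab [ 0.062 -0.013  0.03 ] [0.093 0.002 0.052] [ 0.085 -0.005  0.043] 66
 shelf ((0.7059624791145325, -0.0004979372024536133), (0.15871533751487732, 0.44068795442581177), 5.692895889282227) 0.25969279548451196
```

```bash
cat > g.py <<'E'
import json,sys
from h import *
from scipy.spatial.transform import Rotation as Ro
C=json.load(open('cfg.json'))  # piv, yaw(deg)
def frame():
    y,t=np.radians(C['yaw']),np.radians(28)
    X=np.array([np.cos(t)*np.cos(y),np.cos(t)*np.sin(y),np.sin(t)]); Y=np.array([-np.sin(y),np.cos(y),0]); return np.array(C['piv']),X,Y,np.cross(X,Y)
def pose(q,r,h,t=0):
    "tool x = -radial (half turn), z = -n ; t = tangential offset, + clockwise"
    p,X,Y,N=frame(); e=np.cos(q)*X-np.sin(q)*Y; tg=-np.sin(q)*X-np.cos(q)*Y
    return np.stack([-e,np.cross(-N,-e),-N],1), p+r*e+h*N+t*tg
def rows(seq,g):
    "seq: list of (R,p), first = current commanded"
    for i,((R0,p0),(R1,p1)) in enumerate(zip(seq,seq[1:])):
        print((([round(float(a),2) for a in R0.T@(p1-p0)*100]+[round(float(a),3) for a in (Ro.from_matrix(R0.T@R1)).as_rotvec()]+[g])),end=',\n' if i%8==7 else ',')
def cur(): s=arm.sense(); return s['tool_rot'],s['tcp_pos']
def state():
    s=arm.sense(); p,X,Y,N=frame(); B=np.stack([X,Y,N],1); d=B.T@(s['tcp_pos']-p); f=B.T@s['ft_force']
    e=-B.T@s['tool_rot'][:,0]
    print('t',round(s['time'],2),'local',(d*1e3).round(1),'r',round(np.hypot(*d[:2])*1e3,1),'q',round(float(np.arctan2(-d[1],d[0])),3),'toolq',round(float(np.arctan2(-e[1],e[0])),3),'F',f.round(1),'M',s['moment'].round(2),'g',round(s['grip_width']*85.4,1),'j',s['joint_positions'].round(2))
E
echo '{"piv":[0.5785,-0.0117,0.1],"yaw":5.6}' > cfg.json
python3 - <<'E'
from g import *
R0,p0=cur(); R1,p1=pose(0,.03,.15); print(p1,R1.round(2).tolist())
n=32; psi0=np.degrees(np.arctan2(R0[1,0],R0[0,0])); psi1=180+C['yaw']
ax=np.cross([0,0,-1],R1[:,2]); ang=np.arccos(-R1[2,2]); ax/=np.linalg.norm(ax)
D=Ro.from_rotvec(-ang*ax).as_matrix()@R1; Dr=Ro.from_euler('z',-psi1,degrees=True).as_matrix()@D
seq=[(R0,p0)]
for k in range(1,n+1):
    s=k/n; z=np.array([0,0,.04*np.sin(np.pi*s)])
    seq.append((Ro.from_rotvec(s*ang*ax).as_matrix()@Ro.from_euler('z',psi0+(psi1-psi0)*s,degrees=True).as_matrix()@Dr, p0+(p1-p0)*s+z))
rows(seq,8.5)
E
```

```text
[ 0.53477736 -0.01598704  0.24652629] [[-0.88, -0.1, 0.47], [-0.09, 1.0, 0.05], [-0.47, 0.0, -0.88]]
[1.61, -1.5, -0.44, -0.003, 0.015, -0.094, 8.5],[1.75, -1.34, -0.41, -0.004, 0.015, -0.094, 8.5],[1.87, -1.17, -0.39, -0.006, 0.014, -0.094, 8.5],[1.98, -0.99, -0.35, -0.007, 0.014, -0.094, 8.5],[2.07, -0.8, -0.32, -0.008, 0.013, -0.094, 8.5],[2.14, -0.6, -0.28, -0.009, 0.012, -0.094, 8.5],[2.18, -0.4, -0.24, -0.01, 0.011, -0.094, 8.5],[2.21, -0.19, -0.19, -0.011, 0.01, -0.094, 8.5],
[2.22, 0.02, -0.14, -0.012, 0.009, -0.094, 8.5],[2.21, 0.22, -0.09, -0.013, 0.008, -0.094, 8.5],[2.17, 0.43, -0.04, -0.014, 0.007, -0.094, 8.5],[2.12, 0.62, 0.02, -0.014, 0.005, -0.094, 8.5],[2.05, 0.81, 0.07, -0.015, 0.004, -0.094, 8.5],[1.97, 0.99, 0.13, -0.015, 0.002, -0.094, 8.5],[1.86, 1.16, 0.19, -0.015, 0.001, -0.094, 8.5],[1.75, 1.32, 0.25, -0.015, -0.0, -0.094, 8.5],
[1.62, 1.46, 0.31, -0.015, -0.002, -0.094, 8.5],[1.48, 1.59, 0.36, -0.015, -0.003, -0.094, 8.5],[1.33, 1.71, 0.42, -0.015, -0.005, -0.094, 8.5],[1.17, 1.81, 0.47, -0.014, -0.006, -0.094, 8.5],[1.0, 1.89, 0.53, -0.013, -0.007, -0.094, 8.5],[0.83, 1.96, 0.58, -0.013, -0.008, -0.094, 8.5],[0.65, 2.02, 0.63, -0.012, -0.01, -0.094, 8.5],[0.47, 2.05, 0.68, -0.011, -0.011, -0.094, 8.5],
[0.29, 2.07, 0.72, -0.01, -0.012, -0.094, 8.5],[0.12, 2.08, 0.76, -0.009, -0.013, -0.094, 8.5],[-0.06, 2.07, 0.8, -0.008, -0.013, -0.094, 8.5],[-0.24, 2.05, 0.83, -0.006, -0.014, -0.094, 8.5],[-0.41, 2.01, 0.86, -0.005, -0.014, -0.094, 8.5],[-0.58, 1.96, 0.89, -0.004, -0.015, -0.094, 8.5],[-0.74, 1.89, 0.91, -0.002, -0.015, -0.094, 8.5],[-0.9, 1.81, 0.93, -0.001, -0.015, -0.094, 8.5],
```

Emit:
play_rows:
  commands:
    - [1.6,-1.5,-0.44,-0.003,0.015,-0.094,8.5]
    - [1.75,-1.34,-0.41,-0.004,0.015,-0.094,8.5]
    - [1.87,-1.17,-0.39,-0.006,0.014,-0.094,8.5]
    - [1.98,-0.99,-0.35,-0.007,0.014,-0.094,8.5]
    - [2.07,-0.8,-0.32,-0.008,0.013,-0.094,8.5]
    - [2.14,-0.6,-0.28,-0.009,0.012,-0.094,8.5]
    - [2.18,-0.4,-0.24,-0.01,0.011,-0.094,8.5]
    - [2.21,-0.19,-0.19,-0.011,0.01,-0.094,8.5]

```text
time: 1.87
tcp_pos: [0.2465, -0.4581, 0.2638]
tool_rot: [[0.536, 0.835, 0.121], [0.841, -0.541, 0.013], [0.076, 0.095, -0.993]]
ft_force: [0.2, 0.1, -0.3]
grip_width: 0.994
```

Emit:
play_rows:
  commands:
    - [2.22,0.02,-0.14,-0.012,0.009,-0.094,8.5]
    - [2.21,0.22,-0.09,-0.013,0.008,-0.094,8.5]
    - [2.17,0.43,-0.04,-0.014,0.007,-0.094,8.5]
    - [2.12,0.62,0.02,-0.014,0.005,-0.094,8.5]
    - [2.05,0.81,0.07,-0.015,0.004,-0.094,8.5]
    - [1.97,0.99,0.13,-0.015,0.002,-0.094,8.5]
    - [1.86,1.16,0.19,-0.015,0.001,-0.094,8.5]
    - [1.75,1.32,0.25,-0.015,0,-0.094,8.5]

```text
time: 2.53
tcp_pos: [0.342, -0.3101, 0.2794]
tool_rot: [[-0.177, 0.954, 0.24], [0.984, 0.177, 0.025], [-0.018, 0.241, -0.97]]
ft_force: [0.1, -0.2, 0.1]
grip_width: 1.0
```

Emit:
play_rows:
  commands:
    - [1.62,1.46,0.31,-0.015,-0.002,-0.094,8.5]
    - [1.48,1.59,0.36,-0.015,-0.003,-0.094,8.5]
    - [1.33,1.71,0.42,-0.015,-0.005,-0.094,8.5]
    - [1.17,1.81,0.47,-0.014,-0.006,-0.094,8.5]
    - [1.0,1.89,0.53,-0.013,-0.007,-0.094,8.5]
    - [0.83,1.96,0.58,-0.013,-0.008,-0.094,8.5]
    - [0.65,2.02,0.63,-0.012,-0.01,-0.094,8.5]
    - [0.47,2.05,0.68,-0.011,-0.011,-0.094,8.5]

```text
time: 3.2
tcp_pos: [0.4369, -0.1617, 0.2713]
tool_rot: [[-0.754, 0.551, 0.357], [0.601, 0.798, 0.038], [-0.264, 0.243, -0.933]]
ft_force: [0.9, 0.4, 0.0]
grip_width: 0.995
```

Emit:
play_rows:
  commands:
    - [0.29,2.07,0.72,-0.01,-0.012,-0.094,8.5]
    - [0.12,2.08,0.76,-0.009,-0.013,-0.094,8.5]
    - [-0.06,2.07,0.8,-0.008,-0.013,-0.094,8.5]
    - [-0.24,2.05,0.83,-0.006,-0.014,-0.094,8.5]
    - [-0.41,2.01,0.86,-0.005,-0.014,-0.094,8.5]
    - [-0.58,1.96,0.89,-0.004,-0.015,-0.094,8.5]
    - [-0.74,1.89,0.91,-0.002,-0.015,-0.094,8.5]
    - [-0.9,1.81,0.93,-0.001,-0.015,-0.094,8.5]

```text
time: 3.87
tcp_pos: [0.5314, -0.0129, 0.2467]
tool_rot: [[-0.877, -0.113, 0.467], [-0.101, 0.994, 0.051], [-0.47, -0.003, -0.883]]
ft_force: [-0.1, -0.4, -0.6]
grip_width: 0.995
```

```bash
python3 - <<'E'
from g import *
state()
im,d,K,T=snap('wrist','w1.png'); np.savez('wrist0.npz',im=im,d=d,K=K,T=T)
p,X,Y,N=frame(); print('cam local',(np.stack([X,Y,N])@(T[:3,3]-p)).round(3))
state()
E
sed -i "s/for cam in \['scene','top'\]/import sys\nfor cam in sys.argv[1:]/" m.py; python3 m.py wrist
```

```text
t 3.87 local [ 27.3   3.4 151.6] r 27.5 q -0.123 toolq -0.015 F [-0.4 -0.4 -0.5] M [0.01 0.23 0.03] g 85.0 j [-0.25 -0.52  2.12  0.19  1.09 -1.99]
cam local [-0.05   0.001  0.294]
t 3.92 local [ 27.2   5.9 150.2] r 27.8 q -0.215 toolq -0.02 F [-1.5  1.  -0. ] M [0.   0.23 0.01] g 84.8 j [-0.25 -0.52  2.12  0.19  1.08 -1.99]
wrist plane n [-0.4672 -0.0438  0.8831] tilt 27.98553354535277 yaw 5.357893008943339 36302 0.0007250527628501327
 disc h 0.003984573218931272 piv [ 0.5776 -0.0114  0.1   ] 4884 res 0.0004433640206493898
 red [-0.022 -0.041 -0.002] [0.087 0.019 0.039] [ 0.003 -0.001  0.034]
 top red [-0.022 -0.019  0.031] [0.07  0.019 0.039] 2749
 hasp [-0.017 -0.129  0.003] [ 0.014 -0.113  0.018] [-0.006 -0.118  0.014] 170
 tab [ 0.076 -0.01   0.03 ] [0.09  0.002 0.05 ] [ 0.081 -0.004  0.044] 378
 shelf ((0.6994532346725464, -0.0007445961236953735), (0.15134300291538239, 0.43665811419487), 5.271626949310303) 0.2587843925194784
```

View pics/w1.png

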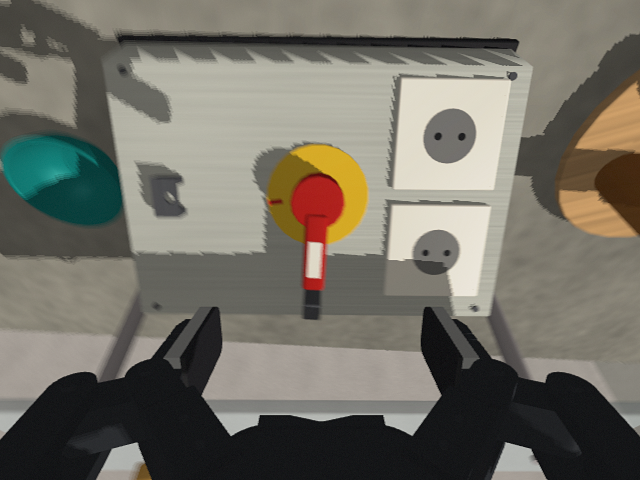

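Emit:
play_rows:
  commands:
    - [0,0,0,0,0,0,4]
    - [0,0,0,0,0,0,4]
    - [0,0,0,0,0,0,4]
    - [0,0,0,0,0,0,4]
    - [0,0,0,0,0,0,4]
    - [0,0,0,0,0,0,4]
    - [0,0,0,0,0,0,4]
    - [0,0,0,0,0,0,4]
  newtons: 25

```text
time: 4.58
tcp_pos: [0.5309, -0.0143, 0.2466]
tool_rot: [[-0.878, -0.109, 0.466], [-0.096, 0.994, 0.051], [-0.469, -0.0, -0.883]]
ft_force: [0.3, 0.4, 0.2]
grip_width: 0.465
```

```bash
echo '{"piv":[0.578,-0.0115,0.1],"yaw":5.45}' > cfg.json
python3 - <<'E'
from g import *
for _ in range(3): state(); arm.get_image('wrist')
print([ (w(np.array(arm.calibration('wrist')['world_from_camera']),r['at'])).round(4) for r in arm.spot_in('handle','wrist')+arm.spot_in('tab_grip','wrist')])
E
```

```text
t 4.58 local [ 27.2   1.7 151.6] r 27.3 q -0.061 toolq -0.012 F [0.4 0.4 0. ] M [-0.    0.25  0.02] g 39.7 j [-0.26 -0.52  2.12  0.19  1.09 -1.99]
t 4.63 local [ 27.2   1.8 151.6] r 27.3 q -0.065 toolq -0.012 F [-0.2  0.4  0.4] M [ 0.01  0.19 -0.01] g 40.3 j [-0.26 -0.52  2.12  0.19  1.09 -1.99]
t 4.68 local [ 27.2   1.8 151.6] r 27.3 q -0.068 toolq -0.012 F [-0.9 -0.2  0.4] M [-0.02  0.15 -0.05] g 40.0 j [-0.26 -0.52  2.12  0.19  1.09 -1.99]
[array([ 0.5685, -0.0145,  0.1375]), array([ 0.6312, -0.0132,  0.1766])]
```

Run:
```python
from g import *
R0,p0=cur(); R1,p1=pose(0.03,.047,.017)
S=Ro.from_matrix([R0,R1]); from scipy.spatial.transform import Slerp; sl=Slerp([0,1],S)
ss=[0]+list(np.linspace(.09,.72,8))+list(np.linspace(.76,1,6))
rows([(sl(s).as_matrix(),p0+(p1-p0)*s) for s in ss],4)
print()
rows([pose(q,.047,.017) for q in np.linspace(0.03,1.45,25)],2.2)
```

```text
[-0.18, -0.04, 1.21, 0.001, -0.0, 0.004, 4],[-0.18, -0.04, 1.21, 0.001, -0.0, 0.004, 4],[-0.18, -0.04, 1.21, 0.001, -0.0, 0.004, 4],[-0.18, -0.04, 1.21, 0.001, -0.0, 0.004, 4],[-0.18, -0.04, 1.21, 0.001, -0.0, 0.004, 4],[-0.18, -0.03, 1.21, 0.001, -0.0, 0.004, 4],[-0.18, -0.03, 1.21, 0.001, -0.0, 0.004, 4],[-0.18, -0.03, 1.21, 0.001, -0.0, 0.004, 4],
[-0.08, -0.01, 0.54, 0.0, -0.0, 0.002, 4],[-0.1, -0.02, 0.65, 0.0, -0.0, 0.002, 4],[-0.1, -0.02, 0.65, 0.0, -0.0, 0.002, 4],[-0.1, -0.01, 0.65, 0.0, -0.0, 0.002, 4],[-0.1, -0.01, 0.65, 0.0, -0.0, 0.002, 4],[-0.1, -0.01, 0.65, 0.0, -0.0, 0.002, 4],
[0.01, -0.28, 0.0, -0.0, 0.0, 0.059, 2.2],[0.01, -0.28, -0.0, 0.0, -0.0, 0.059, 2.2],[0.01, -0.28, -0.0, -0.0, -0.0, 0.059, 2.2],[0.01, -0.28, -0.0, -0.0, 0.0, 0.059, 2.2],[0.01, -0.28, 0.0, -0.0, 0.0, 0.059, 2.2],[0.01, -0.28, -0.0, 0.0, -0.0, 0.059, 2.2],[0.01, -0.28, -0.0, -0.0, -0.0, 0.059, 2.2],[0.01, -0.28, 0.0, 0.0, -0.0, 0.059, 2.2],
[0.01, -0.28, -0.0, 0.0, 0.0, 0.059, 2.2],[0.01, -0.28, 0.0, 0.0, 0.0, 0.059, 2.2],[0.01, -0.28, -0.0, -0.0, -0.0, 0.059, 2.2],[0.01, -0.28, -0.0, -0.0, 0.0, 0.059, 2.2],[0.01, -0.28, 0.0, 0.0, -0.0, 0.059, 2.2],[0.01, -0.28, -0.0, -0.0, -0.0, 0.059, 2.2],[0.01, -0.28, -0.0, -0.0, -0.0, 0.059, 2.2],[0.01, -0.28, 0.0, 0.0, 0.0, 0.059, 2.2],
[0.01, -0.28, 0.0, -0.0, -0.0, 0.059, 2.2],[0.01, -0.28, -0.0, 0.0, 0.0, 0.059, 2.2],[0.01, -0.28, -0.0, 0.0, -0.0, 0.059, 2.2],[0.01, -0.28, -0.0, -0.0, -0.0, 0.059, 2.2],[0.01, -0.28, -0.0, 0.0, -0.0, 0.059, 2.2],[0.01, -0.28, 0.0, 0.0, 0.0, 0.059, 2.2],[0.01, -0.28, -0.0, -0.0, -0.0, 0.059, 2.2],[0.01, -0.28, -0.0, -0.0, 0.0, 0.059, 2.2],
```

Emit:
play_rows:
  commands:
    - [-0.18,-0.04,1.21,0.001,0,0.004,4]
    - [-0.18,-0.04,1.21,0.001,0,0.004,4]
    - [-0.18,-0.04,1.21,0.001,0,0.004,4]
    - [-0.18,-0.04,1.21,0.001,0,0.004,4]
    - [-0.18,-0.04,1.21,0.001,0,0.004,4]
    - [-0.18,-0.03,1.21,0.001,0,0.004,4]
    - [-0.18,-0.03,1.21,0.001,0,0.004,4]
    - [-0.18,-0.03,1.21,0.001,0,0.004,4]

```text
time: 5.5
tcp_pos: [0.5894, -0.011, 0.1673]
tool_rot: [[-0.881, -0.077, 0.467], [-0.065, 0.997, 0.043], [-0.469, 0.008, -0.883]]
ft_force: [-0.2, 0.3, -0.7]
grip_width: 0.473
```

Emit:
play_rows:
  commands:
    - [-0.08,-0.01,0.54,0,0,0.002,4]
    - [-0.1,-0.02,0.65,0,0,0.002,4]
    - [-0.1,-0.02,0.65,0,0,0.002,4]
    - [-0.1,-0.01,0.65,0,0,0.002,4]
    - [-0.1,-0.01,0.65,0,0,0.002,4]
    - [-0.1,-0.01,0.65,0,0,0.002,4]
    - [0,0,0,0,0,0,4]
    - [0,0,0,0,0,0,4]

```text
time: 6.17
tcp_pos: [0.6118, -0.0099, 0.1365]
tool_rot: [[-0.882, -0.067, 0.466], [-0.053, 0.998, 0.043], [-0.468, 0.013, -0.884]]
ft_force: [-0.3, -0.1, 0.9]
grip_width: 0.468
```

Run:
```python
from g import *
state()
snap('wrist','w2.png')
```

```text
t 6.17 local [47.  -1.6 16.4] r 47.0 q 0.034 toolq 0.031 F [ 0.1 -0.1  1. ] M [-0.04  0.17 -0.01] g 40.0 j [-0.2  -0.18  2.06  0.19  0.81 -1.93]
```

View pics/w2.png

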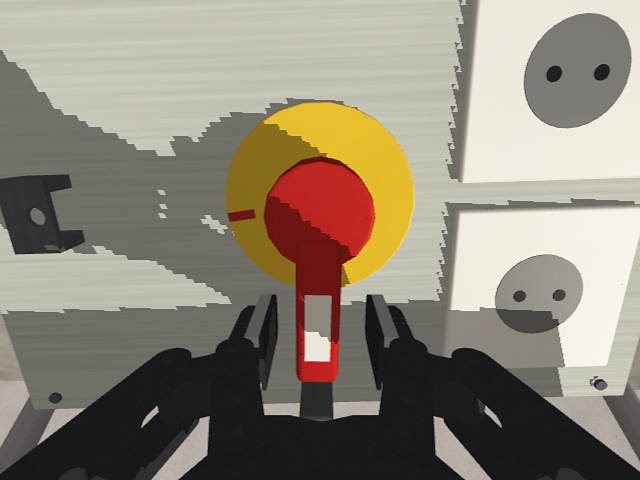

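The fingers straddle the bar (at (320,330)) centrally, and nothing is touching. Now the swing.

Emit:
play_rows:
  commands:
    - [0,0,0,0,0,0,2.2]
    - [0,0,0,0,0,0,2.2]
    - [0,0,0,0,0,0,2.2]
    - [0.01,-0.28,0,0,0,0.059,2.2]
    - [0.01,-0.28,0,0,0,0.059,2.2]
    - [0.01,-0.28,0,0,0,0.059,2.2]
    - [0.01,-0.28,0,0,0,0.059,2.2]
    - [0.01,-0.28,0,0,0,0.059,2.2]

```text
time: 6.88
tcp_pos: [0.6111, -0.0225, 0.1363]
tool_rot: [[-0.862, 0.194, 0.468], [0.243, 0.969, 0.046], [-0.444, 0.153, -0.883]]
ft_force: [2.5, 7.0, -0.1]
grip_width: 0.257
```

Emit:
play_rows:
  commands:
    - [0.01,-0.28,0,0,0,0.059,2.2]
    - [0.01,-0.28,0,0,0,0.059,2.2]
    - [0.01,-0.28,0,0,0,0.059,2.2]
    - [0.01,-0.28,0,0,0,0.059,2.2]
    - [0.01,-0.28,0,0,0,0.059,2.2]
    - [0.01,-0.28,0,0,0,0.059,2.2]
    - [0.01,-0.28,0,0,0,0.059,2.2]
    - [0.01,-0.28,0,0,0,0.059,2.2]

```text
time: 7.55
tcp_pos: [0.6028, -0.0433, 0.1311]
tool_rot: [[-0.679, 0.565, 0.469], [0.657, 0.753, 0.043], [-0.329, 0.337, -0.882]]
ft_force: [0.9, -0.4, -0.6]
grip_width: 0.26
```

Run:
```python
from g import *
state()
```

```text
t 7.55 local [ 33.7 -34.   17.3] r 47.9 q 0.789 toolq 0.801 F [ 0.5 -0.5 -0.9] M [0.02 0.05 0.01] g 22.2 j [-0.27 -0.19  2.08  0.23  0.81 -1.26]
```

Emit:
play_rows:
  commands:
    - [0.01,-0.28,0,0,0,0.059,2.2]
    - [0.01,-0.28,0,0,0,0.059,2.2]
    - [0.01,-0.28,0,0,0,0.059,2.2]
    - [0.01,-0.28,0,0,0,0.059,2.2]
    - [0.01,-0.28,0,0,0,0.059,2.2]
    - [0.01,-0.28,0,0,0,0.059,2.2]
    - [0.01,-0.28,0,0,0,0.059,2.2]
    - [0.01,-0.28,0,0,0,0.059,2.2]

```text
time: 8.22
tcp_pos: [0.5856, -0.0568, 0.121]
tool_rot: [[-0.348, 0.814, 0.466], [0.927, 0.373, 0.042], [-0.139, 0.446, -0.884]]
ft_force: [-2.4, -2.1, 1.0]
grip_width: 0.263
```

Emit:
play_rows:
  commands:
    - [0.01,-0.28,0,0,0,0.059,2.2]
    - [0.01,-0.28,0,0,0,0.059,2.2]
    - [0,-0.1,0,0,0,0.02,2.2]
    - [0,0,0,0,0,0,2.2]
    - [0,0,0,0,0,0,4]
    - [0,0,0,0,0,0,4]
    - [0,0,0,0,0,0,4]
    - [0,0,0,0,0,0,4]

```text
time: 8.88
tcp_pos: [0.5811, -0.0582, 0.1185]
tool_rot: [[-0.236, 0.852, 0.467], [0.969, 0.244, 0.043], [-0.078, 0.463, -0.883]]
ft_force: [-0.5, -0.1, -1.0]
grip_width: 0.466
```

Run:
```python
from g import *
state()
snap('wrist','w3.png')
R0,p0=cur()
R1,p1=pose(1.45,.050,.075); R2,p2=pose(1.45,.087,.075); R3,p3=pose(1.45,.087,.022)
L=lambda a,b,n:[(b[0],a[1]+(b[1]-a[1])*s) for s in np.linspace(1/n,1,n)]
rows([(R0,p0)]+L((R0,p0),(R1,p1),5)+L((R1,p1),(R2,p2),3)+L((R2,p2),(R3,p3),6),4)
```

```text
t 8.88 local [  7.5 -46.8  17. ] r 47.3 q 1.413 toolq 1.408 F [-0.9 -0.1 -0.6] M [-0.02  0.17  0.03] g 39.8 j [-0.32 -0.23  2.13  0.26  0.8  -0.72]
[-0.05, -0.04, -1.16, -0.001, 0.001, 0.042, 4],[-0.05, -0.03, -1.16, 0.0, 0.0, 0.0, 4],[-0.05, -0.03, -1.16, 0.0, 0.0, 0.0, 4],[-0.05, -0.03, -1.16, 0.0, 0.0, 0.0, 4],[-0.05, -0.03, -1.16, 0.0, 0.0, 0.0, 4],[-1.23, -0.0, -0.0, 0.0, 0.0, 0.0, 4],[-1.23, 0.0, 0.0, 0.0, 0.0, 0.0, 4],[-1.23, -0.0, -0.0, 0.0, 0.0, 0.0, 4],
[-0.0, 0.0, 0.88, 0.0, 0.0, 0.0, 4],[-0.0, 0.0, 0.88, 0.0, 0.0, 0.0, 4],[-0.0, 0.0, 0.88, 0.0, 0.0, 0.0, 4],[0.0, -0.0, 0.88, 0.0, 0.0, 0.0, 4],[-0.0, 0.0, 0.88, 0.0, 0.0, 0.0, 4],[-0.0, 0.0, 0.88, 0.0, 0.0, 0.0, 4],
```

View pics/w3.png

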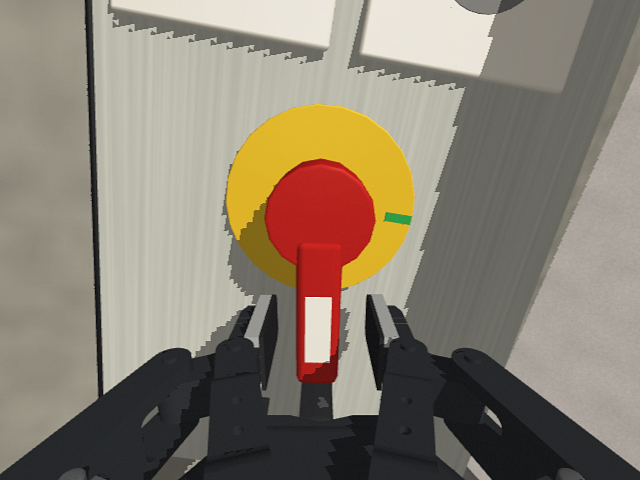

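The handle has followed to off: the bar is at x≈320, centred between the fingers, and the tab is below it at (316,400). I'll lift off and move over the tab.

Emit:
play_rows:
  commands:
    - [-0.05,-0.04,-1.16,0,0,0.042,4]
    - [-0.05,-0.03,-1.16,0,0,0,4]
    - [-0.05,-0.03,-1.16,0,0,0,4]
    - [-0.05,-0.03,-1.16,0,0,0,4]
    - [-0.05,-0.03,-1.16,0,0,0,4]
    - [-1.23,0,0,0,0,0,4]
    - [-1.23,0,0,0,0,0,4]
    - [-1.23,0,0,0,0,0,4]

```text
time: 9.6
tcp_pos: [0.5605, -0.0999, 0.1717]
tool_rot: [[-0.2, 0.861, 0.468], [0.978, 0.204, 0.043], [-0.059, 0.466, -0.883]]
ft_force: [-1.3, -0.2, -1.3]
grip_width: 0.466
```

Emit:
play_rows:
  commands:
    - [0,0,0,0,0,0,4]
    - [0,0,0.88,0,0,0,4]
    - [0,0,0.88,0,0,0,4]
    - [0,0,0.88,0,0,0,4]
    - [0,0,0.88,0,0,0,4]
    - [0,0,0.88,0,0,0,4]
    - [0,0,0.88,0,0,0,4]
    - [0,0,0,0,0,0,4]

```text
time: 10.27
tcp_pos: [0.5843, -0.0965, 0.1215]
tool_rot: [[-0.2, 0.863, 0.463], [0.978, 0.203, 0.045], [-0.055, 0.462, -0.885]]
ft_force: [0.2, 1.2, -0.9]
grip_width: 0.466
```

Run:
```python
from g import *
state()
snap('wrist','w4.png')
for t in ['tab_grip','handle','tongue']: print(t,[r['at'] for r in arm.spot_in(t,'wrist')][:1])
```

```text
t 10.27 local [  8.5 -85.2  19.9] r 85.6 q 1.471 toolq 1.45 F [-0.2  1.1 -0.9] M [-0.05  0.23 -0.  ] g 39.8 j [-0.39 -0.2   2.1   0.3   0.83 -0.77]
tab_grip [[0.0047, 0.0305, 0.1355]]
handle []
tongue [[0.0034, 0.0324, 0.1349]]
```

View pics/w4.png

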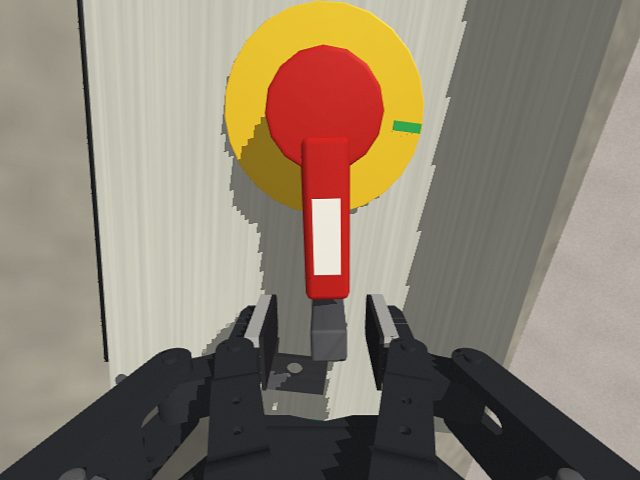

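The tab (329,330) stands between the pads, and the hasp channel (295,368) is slightly downhill of it. I'll lift 2 mm, grip, then press to the stop.

Emit:
play_rows:
  commands:
    - [0,0,-0.2,0,0,0,4]
    - [0,0.1,0,0,0,0,1.2]
    - [0,0,0,0,0,0,1]
    - [0,0,0,0,0,0,1]
    - [0,0,0,0,0,0,1]
    - [0,0,0,0,0,0,1]
    - [0,0,0,0,0,0,1]
    - [0,0,0,0,0,0,1]
  newtons: 40

```text
time: 11.13
tcp_pos: [0.585, -0.0976, 0.1273]
tool_rot: [[-0.199, 0.861, 0.467], [0.978, 0.204, 0.042], [-0.059, 0.466, -0.883]]
ft_force: [-5.3, -1.6, 4.9]
grip_width: 0.155
```

Run:
```python
from g import *
state()
```

```text
t 11.13 local [ 11.8 -86.4  24.7] r 87.2 q 1.435 toolq 1.45 F [-2.5 -1.1  6.9] M [-0.22  0.62  0.06] g 13.2 j [-0.4  -0.21  2.1   0.3   0.84 -0.77]
```

Emit:
play_rows:
  commands:
    - [0,-0.22,0,0,0,0.025,1]
    - [0,-0.22,0,0,0,0.025,1]
    - [0,-0.22,0,0,0,0.025,1]
    - [0,-0.22,0,0,0,0.025,1]
    - [0,-0.22,0,0,0,0.02,1]
    - [0,-0.2,0,0,0,0.01,1]
    - [0,0,0,0,0,0,1]
    - [0,0,0,0,0,0,1]

```text
time: 11.8
tcp_pos: [0.5744, -0.0995, 0.1217]
tool_rot: [[-0.085, 0.879, 0.469], [0.996, 0.073, 0.042], [0.003, 0.471, -0.882]]
ft_force: [-0.2, -1.1, 5.7]
grip_width: 0.156
```

Run:
```python
from g import *
state()
snap('wrist','w5.png')
```

```text
t 11.8 local [ -0.4 -87.2  24.8] r 87.2 q 1.575 toolq 1.581 F [ 2.4 -1.1  5.2] M [-0.09 -0.02 -0.14] g 13.3 j [-0.41 -0.23  2.12  0.31  0.83 -0.65]
```

View pics/w5.png

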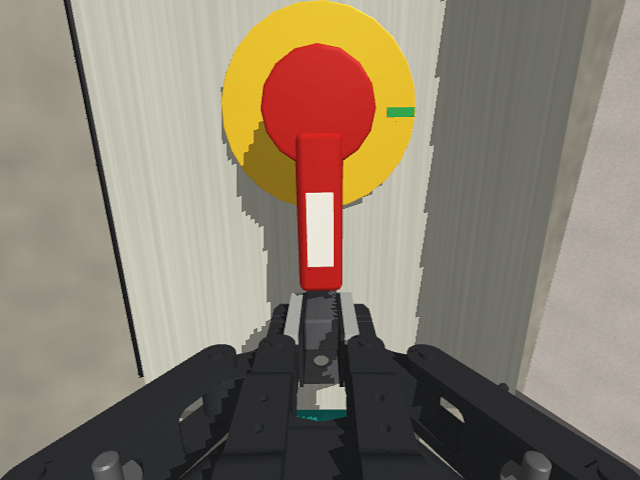

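The tab is held and the hasp's hole (320,361) sits on the handle's line. I'll press 1.5 mm further into the stop, then draw.

Emit:
play_rows:
  commands:
    - [0,-0.15,0,0,0,0,1]
    - [0,0,0,0,0,0,1]
    - [-0.2,0,0,0,0,0,1]
    - [-0.2,0,0,0,0,0,1]
    - [-0.2,0,0,0,0,0,1]
    - [-0.2,0,0,0,0,0,1]
    - [-0.2,0,0,0,0,0,1]
    - [0,0,0,0,0,0,1]

```text
time: 12.52
tcp_pos: [0.5745, -0.1094, 0.1213]
tool_rot: [[-0.084, 0.879, 0.47], [0.996, 0.073, 0.043], [0.003, 0.472, -0.882]]
ft_force: [3.5, 0.8, 5.5]
grip_width: 0.156
```

Run:
```python
from g import *
state()
```

```text
t 12.52 local [ -1.3 -97.1  24.8] r 97.1 q 1.584 toolq 1.582 F [5.7 0.4 3.2] M [ 0.31 -0.63 -0.18] g 13.4 j [-0.43 -0.22  2.12  0.32  0.84 -0.68]
```

Emit:
play_rows:
  commands:
    - [-0.2,0,0,0,0,0,1]
    - [-0.2,0,0,0,0,0,1]
    - [-0.2,0,0,0,0,0,1]
    - [-0.15,0,0,0,0,0,1]
    - [-0.1,0,0,0,0,0,1]
    - [-0.1,0,0,0,0,0,1]
    - [0,0,0,0,0,0,1]
    - [0,0,0,0,0,0,1]

```text
time: 13.18
tcp_pos: [0.5747, -0.1171, 0.1207]
tool_rot: [[-0.086, 0.879, 0.468], [0.996, 0.073, 0.046], [0.007, 0.47, -0.882]]
ft_force: [0.5, 5.9, 7.1]
grip_width: 0.157
```

Run:
```python
from g import *
state()
snap('wrist','w6.png')
```

```text
t 13.18 local [  -2.1 -104.8   24.6] r 104.9 q 1.591 toolq 1.582 F [4.3 5.8 5.7] M [ 0.99 -0.58  0.32] g 13.4 j [-0.45 -0.21  2.11  0.33  0.84 -0.7 ]
```

View pics/w6.png

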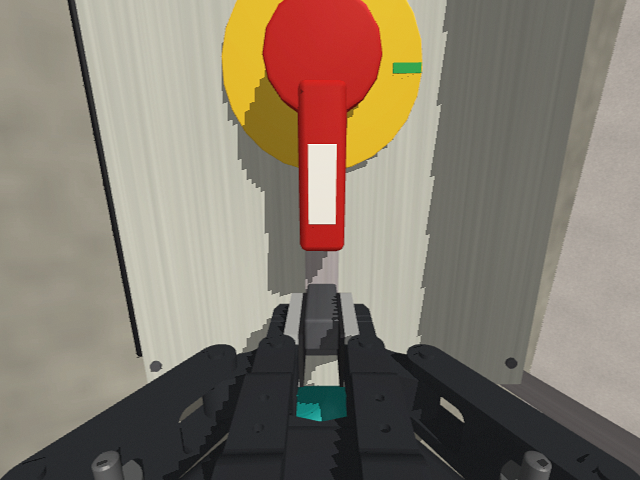

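The tab is well out of the handle, and the resistance has risen to 5.8 N at 17.6 mm. I'll pull a little further to confirm the end stop.

Emit:
play_rows:
  commands:
    - [-0.1,0,0,0,0,0,1]
    - [-0.1,0,0,0,0,0,1]
    - [-0.1,0,0,0,0,0,1]
    - [0,0,0,0,0,0,1]
    - [0,0,0,0,0,0,1]
    - [0,0,0,0,0,0,1]
    - [0,0,0,0,0,0,1]
    - [0,0,0,0,0,0,1]

```text
time: 13.9
tcp_pos: [0.5747, -0.1173, 0.1204]
tool_rot: [[-0.088, 0.88, 0.467], [0.996, 0.072, 0.052], [0.012, 0.47, -0.883]]
ft_force: [1.4, 15.1, 9.3]
grip_width: 0.156
```

Run:
```python
from g import *
state()
```

```text
t 13.9 local [  -2.2 -105.    24.3] r 105.0 q 1.592 toolq 1.583 F [ 6.8 14.9  6.9] M [ 2.32 -0.82  1.  ] g 13.3 j [-0.45 -0.21  2.11  0.34  0.85 -0.71]
```

That's a hard stop: no movement and 15 N. I'll ease off, open and withdraw square to the face.

Emit:
play_rows:
  commands:
    - [0.12,0,0,0,0,0,1]
    - [0.1,0,0,0,0,0,1]
    - [0,0,0,0,0,0,1]
    - [0,0,0,0,0,0,4]
    - [0,0,0,0,0,0,4]
    - [0,0,0,0,0,0,4]
    - [0,0,0,0,0,0,4]
    - [0,0,0,0,0,0,4]

```text
time: 14.57
tcp_pos: [0.5733, -0.1195, 0.1188]
tool_rot: [[-0.086, 0.881, 0.465], [0.996, 0.074, 0.043], [0.004, 0.467, -0.884]]
ft_force: [-0.0, -0.2, 0.1]
grip_width: 0.468
```

Emit:
play_rows:
  commands:
    - [0,0,-0.6,0,0,0,4]
    - [0,0,-1,0,0,0,4]
    - [0,0,-1.5,0,0,0,4]
    - [0,0,-1.5,0,0,0,4]
    - [0,0,-1.5,0,0,0,4]
    - [0,0,-1.5,0,0,0,4]
    - [0,0,-1.5,0,0,0,4]
    - [0,0,0,0,0,0,4]

```text
time: 15.23
tcp_pos: [0.5323, -0.1244, 0.205]
tool_rot: [[-0.085, 0.877, 0.473], [0.996, 0.075, 0.039], [-0.001, 0.474, -0.88]]
ft_force: [0.9, -0.8, 0.7]
grip_width: 0.464
```

Run:
```python
from g import *
state()
im,d,K,T=snap('wrist','w7.png'); p,X,Y,N=frame(); B=np.stack([X,Y,N])
hsv=cv2.cvtColor(im,cv2.COLOR_RGB2HSV); P=pts(d,K,T,d>-1); v,u=np.nonzero(d>0); c=hsv[v,u].astype(int); L=(P-p)@B.T
m=(c[:,2]<110)&(c[:,1]<80)&(L[:,2]>.042)&(L[:,2]<.055)&(abs(L[:,0])<.03)&(L[:,1]<-.06)&(L[:,1]>-.13)
print('tab top',m.sum(),L[m].min(0).round(4),L[m].max(0).round(4),L[m].mean(0).round(4))
r=((c[:,0]<6)|(c[:,0]>174))&(c[:,1]>150)&(L[:,2]>.03)&(L[:,2]<.042)
Q=L[r&(L[:,1]<-.03)]; print('bar mid/end',Q.mean(0).round(4),Q[:,1].min(),'q',np.arctan2(-Q[:,1].mean(),Q[:,0].mean()))
im2,*_=snap('top'); cv2.imwrite('pics/t7.png',cv2.resize(im2[100:340,150:550],(800,480),interpolation=cv2.INTER_CUBIC)[:,:,::-1])
```

```text
t 15.23 local [  -0.3 -108.1  119.1] r 108.1 q 1.574 toolq 1.579 F [ 1.  -0.9  0.2] M [-0.08  0.21 -0.02] g 39.6 j [-0.5  -0.43  2.13  0.31  1.04 -0.69]
tab top 464 [-0.0063 -0.1097  0.042 ] [ 0.0074 -0.0958  0.0498] [ 0.0007 -0.1019  0.0478]
bar mid/end [-0.0004 -0.055   0.0358] -0.07302093492214795 q 1.5785595330174111
```

View pics/w7.png

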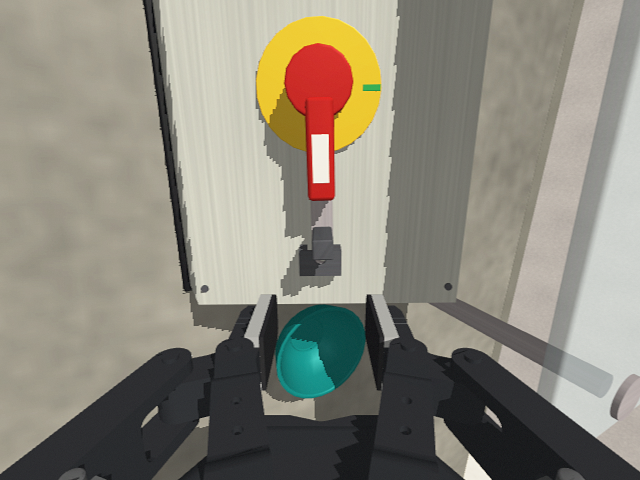

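View pics/t7.png

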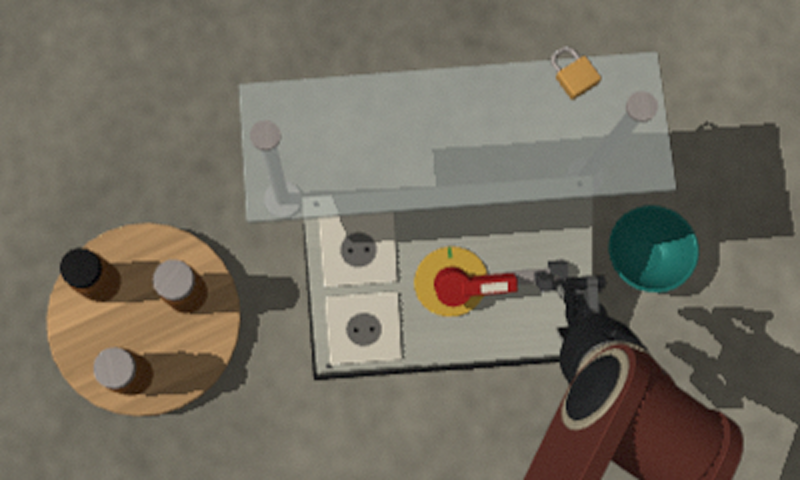

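The tab's centre is at radius 102 mm, so the tongue is fully out. The handle holds at about 1.57, the robot is clear, and the jars, bowl and padlock haven't moved.

```bash
python3 -c "
from plant import arm
print(arm.hand_in())"
```

```text
the job is handed in; nothing more can be done
None
```

The hob is isolated, locked out and ready for your padlock, and the job is handed in at about 15 s on the robot's clock.

**What I did:** I swung the red handle clockwise to off with the fingers loosely around its bar. Then I gripped the thumb tab, pressed the handle to its end stop, and drew the tongue into the hasp. It moved about 17.8 mm before coming up hard against its stop at about 15 N. I then let go and drew back square to the face.

**Last checks, after letting go:**
- **Tongue:** the middle of the tab is 102 mm from the pivot, which is where it should be fully out.
- **Handle:** it stays at about 1.57–1.58 rad, so the hasp is holding it against its spring.
- **Robot:** it touches nothing, and the highest force I read was about 18 N at the wrist.
- **Surroundings:** the jars, bowl, shelf and padlock look undisturbed.

**Not confirmed:** I did not see the lined-up holes directly in the last picture, because the tab hides them. That they line up follows from the tab's position and the end stop. The position readings were about 1–3 mm off the end-stop geometry while the arm was pressing or pulling. They agreed again once it let go.

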